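Tip the orange camera filter up in its pocket and stand it in the slotted stand

ROBOT

A 6-joint arm with a two-finger parallel gripper is mounted at the origin on the work surface. World frame = base frame: x ahead of the robot, y to its left, z up, the work surface at z = 0. Lengths are in m, angles in rad, forces in N, time in s.
With the tool pointing down it reaches from about 0.375 to 0.9 m from the base axis. Payload 3.1 kg.
Tool frame: the origin (TCP) lies on the front face of the gripper's body, between the roots of the fingers; the fingertips stand 73 mm ahead of it and the grasp point (between the pads) lies 54 mm ahead of it (manip.tips_ahead is the distance from the TCP to the fingertips, in m); z points along the fingers, y is the line along which they close (so a half turn about z gives the same grasp; the last joint's range is limited). The gripper opens to 85 mm and grips with 20 to 120 N. Pads are 22 mm wide; open, the fingers measure 114 mm over their backs; the gripper's body (76 mm by 85 mm) begins 54 mm behind the grasp point. The pads swing forward as they close: fully open they stand 13 mm farther back than shut.
Start: joints at [1.05, 0.527, 1.433, -0, 1.181, -0.178], TCP at [0.209, 0.589, 0.304] pointing down, gripper open.
Joint ranges: [-3.08, 3.08], [-0.75, 2.2], [0.22, 2.44], [-1.43, 4.57], [0, 2.65], [-2.85, 2.85]. Speed limits (rad/s): [2.79, 2.79, 3.14, 3.14, 3.14, 3.14].

INTERFACE

Orientations are given as a unit quaternion [x, y, z, w].
In Python, from station import sense, eyes, workorder, manip gives the robot as it stands.
- The arm moves only by the shell command python3 -m inch 'ROWS' [OPENING] [FORCE]. ROWS is JSON, a list of rows, each an object of numbers: "dx", "dy", "dz": the shift along the tool's x, y, z in cm; "wx", "wy", "wz": the turn, a rotation vector about the tool's x, y, z in degrees. In form: [{"dx": .., "dy": .., "dz": .., "wx": .., "wy": .., "wz": ..}, ...]. A call has 1 to 10 rows; each row shifts and turns the commanded pose from where the row before left it, along the tool's axes as they then stand; what a row does not reach is not made up. A row lasts 1/8 s, in which the tool goes at most 62.5 mm and 10.7 degrees, less where a joint would pass 70% of its speed; a pose out of reach is approached as far as the arm can. A call with a gripper value outside its range is refused whole. OPENING is the opening, from 0 (shut) to 1 (fully open), set as the call begins (- or left out, the last holds). The fingers move at their own pace and stop on an object; FORCE is the grip in N (left out, the last holds). Time passes only in rows, so rows that do not move let the fingers close. It gives the time, the measured TCP pose, the force, the opening and the grip force at its end, in the units of the state.
- sense(): the state, without advancing time (a new reading comes with each control period).
- eyes.snapshot(name): name is "scene" or "top" or "wrist"; returns the picture (480x640x3 uint8, red, green, blue); there is no depth.
- eyes.camera_params(name): a dict with "fx", "fy", "cx", "cy" (pixels), "rvec" (rotation vector, rad) and "tvec" (3), from world to camera coordinates, as OpenCV has them. Camera axes: x right, y down, z forward; pixel columns grow to the right and rows downward; lengths in m; the calibration is good to about 2 mm. A picture is of the moment at which its call begins: read the wrist's pose just before it. camera_params takes no time and is no camera call; for the wrist camera it gives the pose at the moment of the call.
- workorder.sign_off(): hands the job in; it is judged then, once.
The state is a dict: "t": time; "q": joint angles; "qd": joint speeds; "tau": joint torques, N m; "tcp_pos": TCP position; "tool_rot": TCP orientation; "force": force on the tool from outside, world axes, zero at the start; "ft_torque": the same for the moment, N m; "finger_gap": opening from 0.0 (shut) to 1.0 (fully open); "gripper_force": force on a finger pad.
Only numpy, scipy, OpenCV 4.12 (cv2) and the standard library are available. Lean on these libraries where they do the work, as an engineer would, in place of code of your own. Each camera call takes 0.05 s, during which the arm holds its last target. There are 200 camera calls.

TASK

Take the orange camera filter out of the filter tray: push down its edge next to the yellow bar, where it hangs over a finger well, so that it tips up steeply in its pocket, then grip it by the raised edge and lift it well clear of the tray. Carry it to the wooden stand, lower it on edge right down into the slot, and only then let go, leaving it standing on its edge. Leave the green filter lying undisturbed in its pocket.

Things in the scene. Friction and masses are not known exactly. Their poses are not given: they have to be found in the camera images.
- orange_filter: Disc 70 mm across, 7 mm thick, 60 g: orange in an aluminium rim. Origin at its centre, z along its axis. Lies flat and flush in either tray pocket; the part by the yellow bar overhangs the well. Pushed down there (at tray x +21, 6 to 9 mm below the shelf; deeper wedges it) it tips, slides in and stays leaning 60 to 75 degrees from flat, top face to tray +x, upper edge 25 mm above the tray.
- green_filter: The same kind of filter in green, lying flat in the tray's other pocket. It is to stay there. Origin at its centre, z along its axis.
- tray: Fixed grey tray, 130 (x) by 220 (y) by 51 mm high; origin under its centre, z up; yellow bars on top along its +x side. Two pockets 78 mm across, 7 mm deep, at x -3.5, y +55 and -55. In each, x below 0 is a shelf at height 44, ending in a straight edge; x 0 to 35 is a finger well 78 mm wide, bottom at height 8, its far wall sloping in below height 32 to x 17 at the bottom.
- stand: Fixed light wooden stand, 60 mm (its x) by 130 mm (its y), 44 mm high; origin under its centre, z up. A slot runs along its y through the middle: 28 mm wide in x, 110 mm long in y, floor at height 10 mm, open at the top. A filter stood in it leans against a wall, up to about 35 degrees from upright.
There are look-alikes about, which are no part of the job. What is shaped like the orange_filter but blue is not meant.

How it is judged:
By the outcome, as a careful person would: the job done as asked, in the order asked, and still so for the second after the job is handed in, with the robot touching nothing.
It also fails if it takes over 51 s, if anything falls off the work surface, if the arm or the gripper's body presses on something with over 40 N, if the wrist force passes 120 N, or if a joint passes its speed limit or range.

## Working session

There is one attempt and no reset: what is moved stays moved. The work goes in short steps, Python scripts to look and compute and a shell command to move; the robot and the scene stay as the last step left them, time stands still between calls to the robot, and variables do not carry over. Pictures are saved under pics/ and viewed, at most 10 in all, crops included, and the job is handed in when it is done.

```bash
ls; mkdir -p pics
python3 - <<'E'
from station import sense, eyes, workorder, manip
import cv2
for n in ("top","scene"):
    cv2.imwrite(f"pics/{n}0.png",eyes.snapshot(n)[:,:,::-1]); print(eyes.camera_params(n))
print(sense(),manip.tips_ahead)
E
```

```text
pics
{'fx': 623.3678918142667, 'fy': 623.3678918142667, 'cx': 316.73738086967825, 'cy': 227.06685143302866, 'rvec': array([ 2.1879273 , -2.18795514,  0.11963208]), 'tvec': array([0.02177309, 0.54515946, 1.04535479])}
{'fx': 608.1915694459128, 'fy': 608.1915694459128, 'cx': 311.03027833043666, 'cy': 238.71378433752957, 'rvec': array([ 1.07468041,  2.39833349, -1.03024135]), 'tvec': array([ 0.36175297, -0.24597632,  1.40905364])}
{'t': 0.1, 'q': array([ 1.05051598e+00,  5.28406201e-01,  1.43377005e+00,  9.88553169e-06,
        1.18137794e+00, -1.78514310e-01]), 'qd': array([ 9.53212873e-05, -2.25763128e-03, -1.67977761e-03, -1.66560374e-03,
        1.43421896e-03,  6.54378291e-04]), 'tau': array([ 9.23533153e-04, -4.43306351e+01, -1.78586519e+01, -1.79923923e-04,
        3.83628052e-03,  9.64964386e-06]), 'tcp_pos': array([0.20919843, 0.58842393, 0.30301236]), 'tool_rot': array([ 1.70054344e-01,  9.85434198e-01, -9.19945159e-04, -3.40042828e-04]), 'force': array([0.45276217, 0.29311888, 0.92212513]), 'ft_torque': array([0.00046157, 0.01763421, 0.0026088 ]), 'gripper_force': 0.0, 'finger_gap': 1.0024197305584701} 0.0726
```

View pics/top0.png

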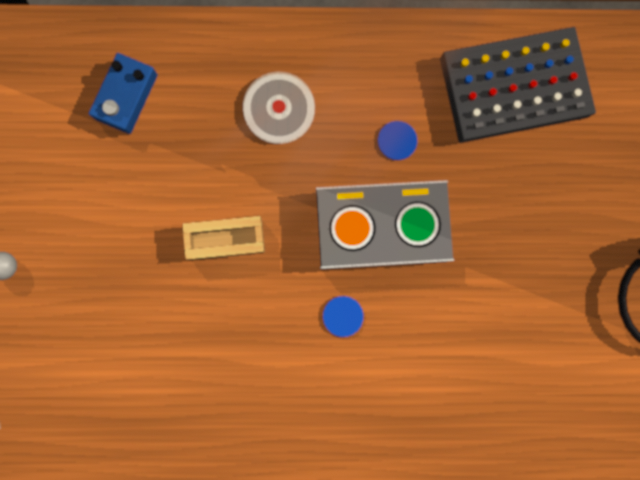

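View pics/scene0.png

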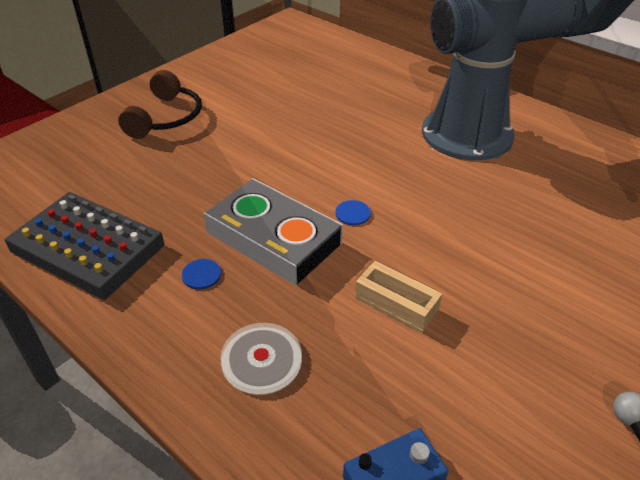

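The top view shows the tray at (318-452, 182-268), orange at (352,228), green at (417,224), yellow bars on the upper side, and the stand at (183-263, 218-258). I'll enlarge it.

Run:
```python
import cv2
a=cv2.imread("pics/top0.png")[170:280,170:470]
b=cv2.resize(a[:, :110],None,fx=5,fy=5,interpolation=cv2.INTER_CUBIC)
cv2.imwrite("pics/c1.png",cv2.resize(cv2.imread("pics/top0.png")[175:275,310:460],None,fx=5,fy=5,interpolation=cv2.INTER_CUBIC))
cv2.imwrite("pics/c2.png",cv2.resize(cv2.imread("pics/top0.png")[205:270,170:275],None,fx=7,fy=7,interpolation=cv2.INTER_CUBIC))
```

```text
(no output)
```

View pics/c1.png

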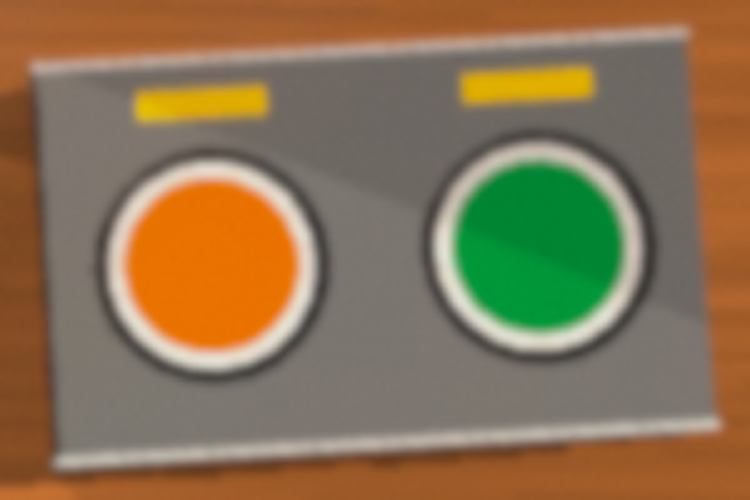

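View pics/c2.png

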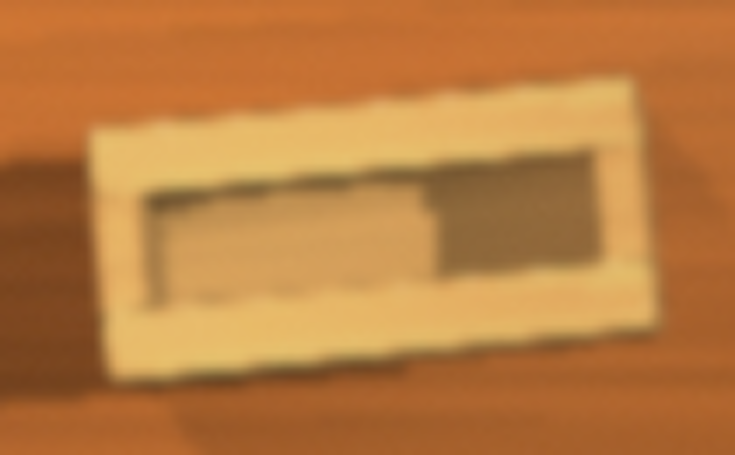

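c1: tray top corners (32,68), (690,32), (718,428), (57,468); orange centre (212,264), green (540,246). c2: stand top corners (90,128), (632,78), (658,328), (112,380), with an empty slot.

```bash
cat > h.py <<'E'
import numpy as np, cv2
from scipy.spatial.transform import Rotation as R
from station import sense, eyes
def back(n,px,z,p=None):
    p=p or eyes.camera_params(n); M=cv2.Rodrigues(np.array(p['rvec']))[0]; t=np.array(p['tvec']).ravel()
    px=np.atleast_2d(px).astype(float)
    d=np.c_[(px[:,0]-p['cx'])/p['fx'],(px[:,1]-p['cy'])/p['fy'],np.ones(len(px))]@M
    c=-M.T@t; return c+d*((z-c[2])/d[:,2])[:,None]
def proj(n,X):
    p=eyes.camera_params(n); K=np.array([[p['fx'],0,p['cx']],[0,p['fy'],p['cy']],[0,0,1]])
    return cv2.projectPoints(np.atleast_2d(X).astype(float),p['rvec'],p['tvec'],K,None)[0][:,0]
def fit(model,W):
    m=model-model.mean(0); w=W-W.mean(0)
    a=np.arctan2((m[:,0]*w[:,1]-m[:,1]*w[:,0]).sum(),(m*w).sum()); c,s=np.cos(a),np.sin(a)
    o=W.mean(0)-np.array([[c,-s],[s,c]])@model.mean(0)
    return o,a,np.abs((m@np.array([[c,s],[-s,c]]))-w).max()
E
python3 - <<'E'
from h import *
tray=np.array([[32,68],[690,32],[718,428],[57,468]])/5+[310,175]
st=np.array([[90,128],[632,78],[658,328],[112,380]])/7+[170,205]
fl=np.array([[212,264],[540,246]])/5+[310,175]
W=back("top",tray,.051); F=back("top",fl,.051); S=back("top",st,.044)
sg=np.array([[1,1],[1,-1],[-1,-1],[-1,1]])
print(W,F,S)
print(fit(sg*[.065,.11],W[:,:2]))
print(fit(np.array([[-.0035,.055],[-.0035,-.055]]),F[:,:2]))
print(fit(sg*[.03,.065],S[:,:2]))
s=sense();print(R.from_quat(s['tool_rot']).as_matrix())
E
```

```text
[[ 0.6075827   0.0228993   0.051     ]
 [ 0.62038552 -0.19940325  0.051     ]
 [ 0.48675849 -0.20622789  0.051     ]
 [ 0.47354164  0.01472186  0.051     ]] [[ 0.54158902 -0.03724064  0.051     ]
 [ 0.54775189 -0.14744444  0.051     ]] [[0.54950255 0.24638085 0.044     ]
 [0.5616996  0.11709542 0.044     ]
 [0.50167374 0.11048666 0.044     ]
 [0.48928747 0.24011743 0.044     ]]
(array([ 0.54706709, -0.09200249]), np.float64(0.057938721405443636), np.float64(0.002264824927166245))
(array([ 0.54816499, -0.09214712]), np.float64(0.055864279695722385), np.float64(0.00018770148560361133))
(array([0.52554084, 0.17852009]), np.float64(0.09678054136315745), np.float64(0.00043871357511549025))
[[-9.42162809e-01  3.35154107e-01 -9.83061005e-04]
 [ 3.35155359e-01  9.42161347e-01 -1.69743932e-03]
 [ 3.57298321e-04 -1.92874236e-03 -9.99998076e-01]]
```

```bash
cat >> h.py <<'E'
T0=np.array([.5478,-.0921,0]);TY=.057; S0=np.array([.5255,.1785,0]);SY=.0968
def tw(p,o=T0,a=TY): return o+R.from_euler('z',a).apply(p)
def rot(yang,lean=0):
    # tool y horizontal at yang (rad); tool z down, leaning by lean deg: z=(sin,-cos) toward +y-tool for lean>0
    c,s,l=np.cos(yang),np.sin(yang),np.radians(lean); h=np.array([c,s,0]); k=np.array([0,0,1.])
    z=-k*np.cos(l)+h*np.sin(l); y=h*np.cos(l)+k*np.sin(l); return R.from_matrix(np.c_[np.cross(y,z),y,z])
def plan(tip,r,d=.0726):
    "tip: world point to be d ahead of TCP; prints turn (deg, tool) then shift (cm, in turned frame)"
    s=sense(); r0=R.from_quat(s['tool_rot']); tgt=np.array(tip)-r.apply([0,0,d])
    print('t',round(s['t'],2),'turn',(r0.inv()*r).as_rotvec(degrees=True).round(1),'shift',(r.inv().apply(tgt-s['tcp_pos'])*100).round(2),'gap',s['finger_gap'],'F',s['force'].round(1))
E
python3 -c "
from h import *
plan(tw([.021,.055,.10]),rot(TY+np.pi/2))"
```

```text
t 0.1 turn [ -0.1  -0.  -22.8] shift [-32.03 -64.37  13.04] gap 1.0024197305584701 F [0.5 0.3 0.9]
```

```bash
python3 -m inch '[{"wz":-7.6},{"wz":-7.6},{"wz":-7.6},{"dx":-2.4,"dy":-4.9},{"dx":-2.4,"dy":-4.9},{"dx":-2.4,"dy":-4.9},{"dx":-2.4,"dy":-4.9},{"dx":-2.4,"dy":-4.9},{"dx":-2.4,"dy":-4.9},{"dx":-2.4,"dy":-4.9}]' 0 40
python3 -m inch '[{"dx":-2.5,"dy":-5},{"dx":-2.5,"dy":-5},{"dx":-2.5,"dy":-5},{"dx":-2.5,"dy":-5},{"dx":-2.5,"dy":-5},{"dx":-2.5,"dy":-5},{"dz":5},{"dz":4},{}]'
python3 - <<'E'
from h import *
plan(tw([.021,.055,.06]),rot(TY+np.pi/2))
cv2.imwrite("pics/w1.png",eyes.snapshot("wrist")[:,:,::-1])
E
```

```text
t 0.1 turn [ -0.1  -0.  -22.8] shift [-32.03 -64.37  17.04] gap 1.0024197305584701 F [0.5 0.3 0.9]invalid input at $[0]: expected keys dx, dy, dz, wx, wy, wz
invalid input at $[0]: expected keys dx, dy, dz, wx, wy, wz
```

View pics/w1.png

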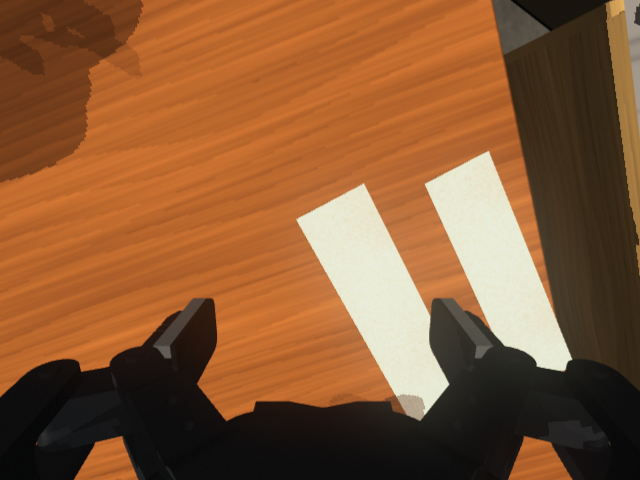

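The moves were refused because every row needs all six keys. The wrist view shows the open fingers have thin tips (at about (190,330) and (455,330)). Shut, they will be narrow along tool y, so I'll push in the grasp orientation.

```bash
python3 -c "
from h import *
plan(tw([.021,.055,.10]),rot(TY))"
```

```text
t 0.15 turn [-0.1  0.  67.2] shift [-64.38  32.02  13.05] gap 0.9987062077435723 F [-0.7 -0.3 -0.1]
```

```bash
python3 -m inch '[{"dx":0,"dy":0,"dz":0,"wx":0,"wy":0,"wz":9.6},{"dx":0,"dy":0,"dz":0,"wx":0,"wy":0,"wz":9.6},{"dx":0,"dy":0,"dz":0,"wx":0,"wy":0,"wz":9.6},{"dx":0,"dy":0,"dz":0,"wx":0,"wy":0,"wz":9.6},{"dx":0,"dy":0,"dz":0,"wx":0,"wy":0,"wz":9.6},{"dx":0,"dy":0,"dz":0,"wx":0,"wy":0,"wz":9.6},{"dx":0,"dy":0,"dz":0,"wx":0,"wy":0,"wz":9.6},{"dx":-4.9,"dy":2.4,"dz":0,"wx":0,"wy":0,"wz":0},{"dx":-4.9,"dy":2.4,"dz":0,"wx":0,"wy":0,"wz":0},{"dx":-4.9,"dy":2.4,"dz":0,"wx":0,"wy":0,"wz":0}]' 0 40
python3 -m inch '[{"dx":-5,"dy":2.5,"dz":0,"wx":0,"wy":0,"wz":0},{"dx":-5,"dy":2.5,"dz":0,"wx":0,"wy":0,"wz":0},{"dx":-5,"dy":2.5,"dz":0,"wx":0,"wy":0,"wz":0},{"dx":-5,"dy":2.5,"dz":0,"wx":0,"wy":0,"wz":0},{"dx":-5,"dy":2.5,"dz":0,"wx":0,"wy":0,"wz":0},{"dx":-5,"dy":2.5,"dz":0,"wx":0,"wy":0,"wz":0},{"dx":-5,"dy":2.5,"dz":0,"wx":0,"wy":0,"wz":0},{"dx":-5,"dy":2.5,"dz":0,"wx":0,"wy":0,"wz":0},{"dx":-5,"dy":2.5,"dz":0,"wx":0,"wy":0,"wz":0},{"dx":-5,"dy":2.5,"dz":0,"wx":0,"wy":0,"wz":0}]'
python3 -m inch '[{"dx":0,"dy":0,"dz":3,"wx":0,"wy":0,"wz":0},{"dx":0,"dy":0,"dz":4,"wx":0,"wy":0,"wz":0},{"dx":0,"dy":0,"dz":3,"wx":0,"wy":0,"wz":0},{"dx":0,"dy":0,"dz":0,"wx":0,"wy":0,"wz":0},{"dx":0,"dy":0,"dz":0,"wx":0,"wy":0,"wz":0}]'
python3 - <<'E'
from h import *
plan(tw([.021,.055,.060]),rot(TY))
a=eyes.snapshot("wrist"); print(proj("wrist",[tw([.021,.055,.051]),tw([-.0035,.055,.051]),tw([-.0035,-.055,.051])]).round(1))
cv2.imwrite("pics/w2.png",a[:,:,::-1])
E
```

```text
t: 1.4
tcp_pos: [0.29, 0.4447, 0.3036]
tool_rot: [0.687, 0.727, -0.0, 0.0]
force: [1.6, -0.4, 0.2]
finger_gap: -0.004
gripper_force: 0.0
t: 2.65
tcp_pos: [0.5678, -0.0408, 0.3037]
tool_rot: [0.687, 0.727, 0.0, -0.0]
force: [0.8, -0.0, -0.4]
finger_gap: -0.004
gripper_force: 0.0
t: 3.28
tcp_pos: [0.5678, -0.0392, 0.2047]
tool_rot: [0.687, 0.727, 0.0, 0.001]
force: [-0.3, -0.2, 0.1]
finger_gap: 0.0
gripper_force: 0.0
t 3.27 turn [ 0.1  0.  -0. ] shift [ 0.33 -0.2   7.21] gap 0.00046287244613730995 F [-0.3 -0.2  0.1]
[[320.  245.5]
 [282.5 245.6]
 [287.2 389.7]]
```

View pics/w2.png

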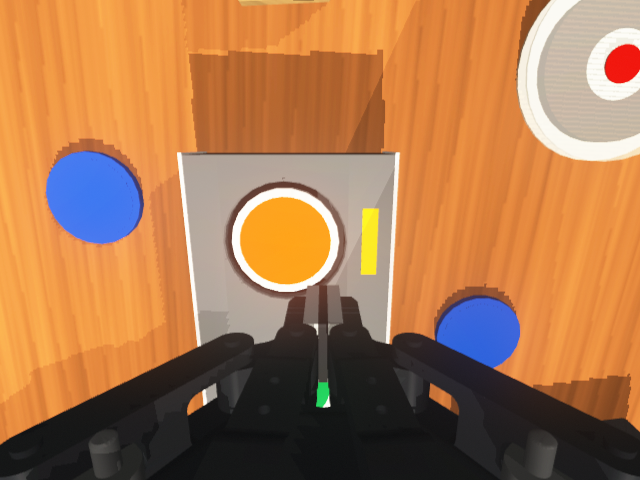

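Wrist view: the orange centre is at (286,240), where (282.5,245.6) was predicted. That puts the tray about 2 mm further in +x and 3.6 mm in +y, so I'll use half as a compromise. Now I'll descend.

```bash
sed -i 's/^T0=.*;TY/T0=np.array([.5490,-.0903,0]);TY/' h.py
python3 -m inch '[{"dx":0.5,"dy":-0.08,"dz":2,"wx":0,"wy":0,"wz":0},{"dx":0,"dy":0,"dz":3,"wx":0,"wy":0,"wz":0},{"dx":0,"dy":0,"dz":2.2,"wx":0,"wy":0,"wz":0},{"dx":0,"dy":0,"dz":0,"wx":0,"wy":0,"wz":0},{"dx":0,"dy":0,"dz":0,"wx":0,"wy":0,"wz":0}]'
python3 -c "
from h import *
plan(tw([.021,.055,.051]),rot(TY))"
python3 -m inch '[{"dx":0,"dy":0,"dz":0.3,"wx":0,"wy":0,"wz":0},{"dx":0,"dy":0,"dz":0.3,"wx":0,"wy":0,"wz":0},{"dx":0,"dy":0,"dz":0.3,"wx":0,"wy":0,"wz":0},{"dx":0,"dy":0,"dz":0.3,"wx":0,"wy":0,"wz":0},{"dx":0,"dy":0,"dz":0,"wx":0,"wy":0,"wz":0}]'
```

```text
t: 3.95
tcp_pos: [0.5672, -0.0343, 0.1334]
tool_rot: [0.687, 0.727, 0.001, 0.001]
force: [0.9, 0.1, -0.1]
finger_gap: 0.0
gripper_force: 0.0
t 3.95 turn [ 0.2  0.1 -0. ] shift [ 0.02 -0.04  0.98] gap 0.00023901203456285413 F [ 0.9  0.1 -0.1]
t: 4.58
tcp_pos: [0.5659, -0.0341, 0.1195]
tool_rot: [0.687, 0.727, -0.0, -0.0]
force: [-0.0, -0.5, 0.7]
finger_gap: -0.003
gripper_force: 0.0
```

```bash
python3 -m inch '[{"dx":0,"dy":0,"dz":0.2,"wx":0,"wy":0,"wz":0},{"dx":0,"dy":0,"dz":0.2,"wx":0,"wy":0,"wz":0},{"dx":0,"dy":0,"dz":0.2,"wx":0,"wy":0,"wz":0},{"dx":0,"dy":0,"dz":0.2,"wx":0,"wy":0,"wz":0},{"dx":0,"dy":0,"dz":0.1,"wx":0,"wy":0,"wz":0},{"dx":0,"dy":0,"dz":0,"wx":0,"wy":0,"wz":0},{"dx":0,"dy":0,"dz":0,"wx":0,"wy":0,"wz":0}]'
python3 - <<'E'
from h import *
print(np.mean([sense()['tcp_pos'] for _ in range(5)],0))
c=eyes.snapshot("scene")[150:300,180:380]
w=eyes.snapshot("wrist")
cv2.imwrite("pics/s3.png",np.hstack([cv2.resize(c,(400,300),interpolation=cv2.INTER_CUBIC),cv2.resize(w,(400,300))])[:,:,::-1])
E
```

```text
t: 5.45
tcp_pos: [0.5666, -0.0343, 0.111]
tool_rot: [0.687, 0.727, 0.0, 0.001]
force: [1.5, 0.4, 2.1]
finger_gap: -0.002
gripper_force: 1.1
[ 0.56659505 -0.03426868  0.110993  ]
```

View pics/s3.png

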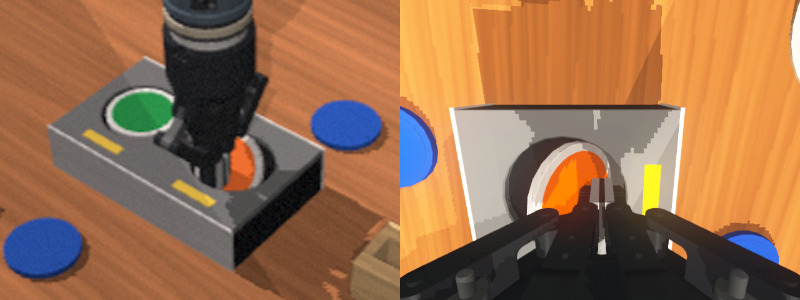

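It has tipped and leans against the fingers (right half: disc at x 525-610, steeply foreshortened). I'll push slightly further, then retreat straight up.

```bash
python3 -m inch '[{"dx":0,"dy":0,"dz":0.15,"wx":0,"wy":0,"wz":0},{"dx":0,"dy":0,"dz":0,"wx":0,"wy":0,"wz":0},{"dx":0,"dy":0,"dz":0,"wx":0,"wy":0,"wz":0},{"dx":0,"dy":0,"dz":-1,"wx":0,"wy":0,"wz":0},{"dx":0,"dy":0,"dz":-2,"wx":0,"wy":0,"wz":0},{"dx":0,"dy":0,"dz":-4,"wx":0,"wy":0,"wz":0},{"dx":0,"dy":0,"dz":-5,"wx":0,"wy":0,"wz":0},{"dx":-3,"dy":-4,"dz":-2,"wx":0,"wy":0,"wz":0},{"dx":-3,"dy":0,"dz":0,"wx":0,"wy":0,"wz":0},{"dx":0,"dy":0,"dz":0,"wx":0,"wy":0,"wz":0}]' 0.35
python3 - <<'E'
from h import *
def crop(n,r,c,s): return cv2.resize(s[r[0]:r[1],c[0]:c[1]],(400,400*(r[1]-r[0])//(c[1]-c[0])),interpolation=cv2.INTER_CUBIC)
s=eyes.snapshot("scene"); p=eyes.camera_params("wrist"); print(p); w=eyes.snapshot("wrist")
print(sense()['tcp_pos'])
for k in range(1): np.save("wp.npy",p,allow_pickle=True)
a=crop(0,(170,290),(200,360),s)
cv2.imwrite("pics/wfull.png",w[:,:,::-1])
cv2.imwrite("pics/s4.png",np.hstack([a,cv2.resize(w,(400,300))])[:,:,::-1])
E
```

```text
t: 6.8
tcp_pos: [0.5287, -0.0976, 0.2496]
tool_rot: [0.688, 0.726, -0.0, -0.001]
force: [0.3, 0.6, -0.1]
finger_gap: 0.35
gripper_force: 0.0
{'fx': 357.94332891392867, 'fy': 357.94332891392867, 'cx': 322.64576596938235, 'cy': 243.00406488415715, 'rvec': array([-2.87365254, -0.07746532, -0.00639943]), 'tvec': array([-0.52104652, -0.14047001,  0.29478846])}
[ 0.52864671 -0.09582452  0.24895299]
```

View pics/s4.png

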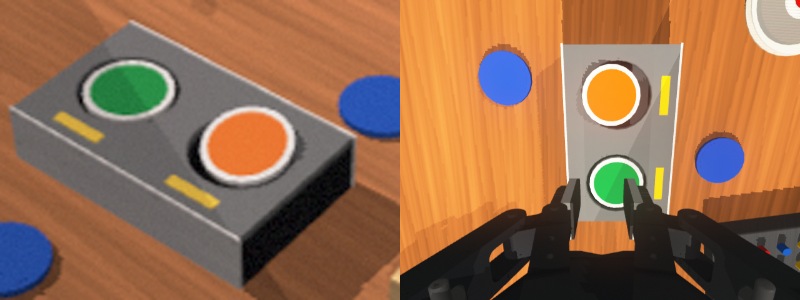

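My mistake: that call opened the fingers while they were still in the well, which flicked the disc back. It now sits nearly flat, slightly tilted, at about (611,95) in the right half. I'll shut and push again.

```bash
python3 -m inch '[{"dx":3,"dy":4,"dz":1,"wx":0,"wy":0,"wz":0},{"dx":3,"dy":0,"dz":2,"wx":0,"wy":0,"wz":0},{"dx":0,"dy":0,"dz":4,"wx":0,"wy":0,"wz":0},{"dx":0,"dy":0,"dz":4,"wx":0,"wy":0,"wz":0},{"dx":0,"dy":0,"dz":0,"wx":0,"wy":0,"wz":0},{"dx":0,"dy":0,"dz":0,"wx":0,"wy":0,"wz":0}]' 0
python3 -c "
from h import *
plan(tw([.021,.055,.036]),rot(TY))"
```

```text
t: 7.65
tcp_pos: [0.5665, -0.0336, 0.14]
tool_rot: [0.687, 0.727, 0.0, 0.0]
force: [0.9, 0.1, 0.8]
finger_gap: -0.004
gripper_force: 0.0
t 7.65 turn [ 0. -0. -0.] shift [-0.06  0.03  3.14] gap -0.004428026573071581 F [0.9 0.1 0.8]
```

```bash
python3 -m inch '[{"dx":0,"dy":0,"dz":1,"wx":0,"wy":0,"wz":0},{"dx":0,"dy":0,"dz":0.5,"wx":0,"wy":0,"wz":0},{"dx":0,"dy":0,"dz":0.3,"wx":0,"wy":0,"wz":0},{"dx":0,"dy":0,"dz":0.3,"wx":0,"wy":0,"wz":0},{"dx":0,"dy":0,"dz":0.3,"wx":0,"wy":0,"wz":0},{"dx":0,"dy":0,"dz":0.3,"wx":0,"wy":0,"wz":0},{"dx":0,"dy":0,"dz":0.2,"wx":0,"wy":0,"wz":0},{"dx":0,"dy":0,"dz":0.2,"wx":0,"wy":0,"wz":0},{"dx":0,"dy":0,"dz":0,"wx":0,"wy":0,"wz":0},{"dx":0,"dy":0,"dz":0,"wx":0,"wy":0,"wz":0}]'
python3 -c "
from h import *
plan(tw([.021,.055,.036]),rot(TY))"
python3 -m inch '[{"dx":0,"dy":0,"dz":-0.5,"wx":0,"wy":0,"wz":0},{"dx":0,"dy":0,"dz":-1,"wx":0,"wy":0,"wz":0},{"dx":0,"dy":0,"dz":-3,"wx":0,"wy":0,"wz":0},{"dx":0,"dy":0,"dz":-4,"wx":0,"wy":0,"wz":0},{"dx":0,"dy":0,"dz":-5,"wx":0,"wy":0,"wz":0},{"dx":-3,"dy":-3,"dz":-2,"wx":0,"wy":0,"wz":0},{"dx":-3,"dy":0,"dz":0,"wx":0,"wy":0,"wz":0},{"dx":0,"dy":0,"dz":0,"wx":0,"wy":0,"wz":0}]'
python3 - <<'E'
from h import *
s=eyes.snapshot("scene"); w=eyes.snapshot("wrist")
# candidate lean: predicted rim outline drawn nowhere; save both
cv2.imwrite("pics/wfull.png",w[:,:,::-1]); cv2.imwrite("pics/sfull.png",s[:,:,::-1])
a=cv2.resize(s[165:285,215:375],(400,300),interpolation=cv2.INTER_CUBIC)
b=cv2.resize(w[30:270,200:520],(400,300),interpolation=cv2.INTER_CUBIC)
cv2.imwrite("pics/s5.png",np.hstack([a,b])[:,:,::-1])
for n in("scene","wrist"): print(proj(n,[tw([-.012+dx,.055,.076]) for dx in(-.01,0,.01)]).round(1))
E
```

```text
t: 8.9
tcp_pos: [0.5668, -0.0343, 0.1085]
tool_rot: [0.687, 0.727, 0.0, 0.001]
force: [2.7, 0.7, -0.1]
finger_gap: -0.001
gripper_force: 1.1
t 8.9 turn [ 0.1  0.  -0.1] shift [ 0.01  0.01 -0.01] gap -0.0008547226972449024 F [ 2.7  0.7 -0.1]
t: 9.9
tcp_pos: [0.539, -0.0972, 0.2644]
tool_rot: [0.688, 0.726, -0.0, 0.0]
force: [0.2, -0.2, 0.1]
finger_gap: -0.0
gripper_force: 0.0
[[302.5 212.4]
 [298.9 215.3]
 [295.4 218.2]]
[[307.9 156.2]
 [322.2 156.2]
 [336.5 156.1]]
```

View pics/s5.png

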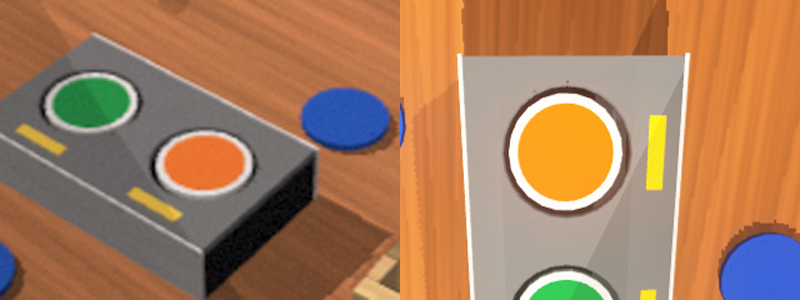

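It fell back flat again: disc centred in its pocket in the right half at (566,152). At depth the disc pressed the finger at +2.7 N in x, so going straight up dragged it back. This time I'll back off toward +x before rising.

```bash
python3 -m inch '[{"dx":3,"dy":3,"dz":2,"wx":0,"wy":0,"wz":0},{"dx":3,"dy":0,"dz":3,"wx":0,"wy":0,"wz":0},{"dx":0,"dy":0,"dz":5,"wx":0,"wy":0,"wz":0},{"dx":0,"dy":0,"dz":3,"wx":0,"wy":0,"wz":0},{"dx":0,"dy":0,"dz":0,"wx":0,"wy":0,"wz":0},{"dx":0,"dy":0,"dz":0,"wx":0,"wy":0,"wz":0}]'
python3 -c "
from h import *
plan(tw([.021,.055,.036]),rot(TY))"
python3 -m inch '[{"dx":0,"dy":0,"dz":0.5,"wx":0,"wy":0,"wz":0},{"dx":0,"dy":0,"dz":0.3,"wx":0,"wy":0,"wz":0},{"dx":0,"dy":0,"dz":0.3,"wx":0,"wy":0,"wz":0},{"dx":0,"dy":0,"dz":0.2,"wx":0,"wy":0,"wz":0},{"dx":0,"dy":0,"dz":0.2,"wx":0,"wy":0,"wz":0},{"dx":0,"dy":0,"dz":0.2,"wx":0,"wy":0,"wz":0},{"dx":0,"dy":0,"dz":0,"wx":0,"wy":0,"wz":0}]'
python3 -c "
from h import *
plan(tw([.021,.055,.036]),rot(TY))"
```

```text
t: 10.75
tcp_pos: [0.5666, -0.0336, 0.1341]
tool_rot: [0.687, 0.727, 0.0, 0.0]
force: [-0.0, 0.0, 0.1]
finger_gap: -0.003
gripper_force: 0.0
t 10.75 turn [ 0.  0. -0.] shift [-0.06  0.02  2.55] gap -0.0030252084789124827 F [-0.   0.   0.1]
t: 11.62
tcp_pos: [0.5659, -0.0341, 0.1161]
tool_rot: [0.687, 0.727, -0.0, -0.0]
force: [-0.2, 0.5, -0.9]
finger_gap: 0.0
gripper_force: 0.0
t 11.62 turn [-0.1 -0.  -0.1] shift [-0.02  0.1   0.75] gap 0.00044567186360334885 F [-0.2  0.5 -0.9]
```

```bash
python3 -m inch '[{"dx":0,"dy":0,"dz":0.2,"wx":0,"wy":0,"wz":0},{"dx":0,"dy":0,"dz":0.2,"wx":0,"wy":0,"wz":0},{"dx":0,"dy":0,"dz":0.2,"wx":0,"wy":0,"wz":0},{"dx":0,"dy":0,"dz":0.2,"wx":0,"wy":0,"wz":0},{"dx":0,"dy":0,"dz":0,"wx":0,"wy":0,"wz":0}]'
python3 -m inch '[{"dx":0,"dy":0.2,"dz":0,"wx":0,"wy":0,"wz":0},{"dx":0,"dy":0.2,"dz":0,"wx":0,"wy":0,"wz":0},{"dx":0,"dy":0.1,"dz":0,"wx":0,"wy":0,"wz":0},{"dx":0,"dy":0,"dz":0,"wx":0,"wy":0,"wz":0},{"dx":0,"dy":0,"dz":0,"wx":0,"wy":0,"wz":0}]'
python3 - <<'E'
from h import *
s=eyes.snapshot("scene"); w=eyes.snapshot("wrist")
a=cv2.resize(s[165:285,215:375],(400,300),interpolation=cv2.INTER_CUBIC)
b=cv2.resize(w[130:370,160:480],(400,300),interpolation=cv2.INTER_CUBIC)
cv2.imwrite("pics/s6.png",np.hstack([a,b])[:,:,::-1])
plan(tw([.021,.055,.036]),rot(TY))
E
```

```text
t: 12.25
tcp_pos: [0.5684, -0.0345, 0.1108]
tool_rot: [0.687, 0.727, 0.002, 0.003]
force: [0.7, 0.3, 12.4]
finger_gap: 0.001
gripper_force: 5.9
t: 12.88
tcp_pos: [0.5693, -0.0345, 0.1106]
tool_rot: [0.687, 0.727, -0.002, -0.001]
force: [-6.6, -2.5, 18.3]
finger_gap: -0.002
gripper_force: 9.3
t 12.97 turn [-0.2  0.   0. ] shift [ 0.04 -0.25  0.2 ] gap -0.00022176172674645003 F [-7.7 -3.  18.9]
```

View pics/s6.png

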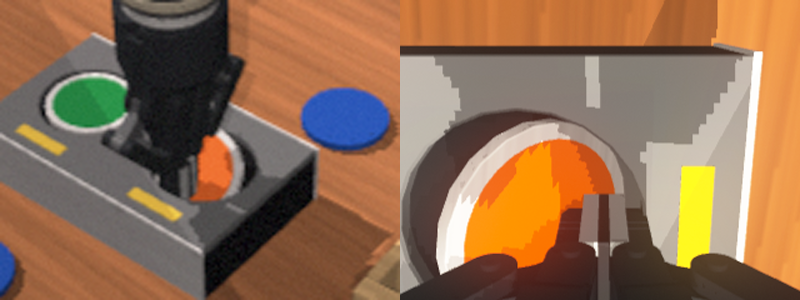

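The disc has tipped about 40° with its low rim jammed against the far wall (18 N), because my +x drag pulled it there. I'll move back toward -x.

```bash
python3 -m inch '[{"dx":0,"dy":-0.2,"dz":0,"wx":0,"wy":0,"wz":0},{"dx":0,"dy":-0.2,"dz":0,"wx":0,"wy":0,"wz":0},{"dx":0,"dy":-0.1,"dz":0,"wx":0,"wy":0,"wz":0},{"dx":0,"dy":0,"dz":0,"wx":0,"wy":0,"wz":0}]'
python3 -m inch '[{"dx":0,"dy":-0.2,"dz":0,"wx":0,"wy":0,"wz":0},{"dx":0,"dy":-0.1,"dz":0,"wx":0,"wy":0,"wz":0},{"dx":0,"dy":0,"dz":0,"wx":0,"wy":0,"wz":0}]'
python3 - <<'E'
from h import *
plan(tw([.021,.055,.036]),rot(TY))
w=eyes.snapshot("wrist"); cv2.imwrite("pics/w7.png",w[:,:,::-1])
hsv=cv2.cvtColor(w,cv2.COLOR_RGB2HSV); m=cv2.inRange(hsv,(8,230,200),(22,255,255)); n,l,st,c=cv2.connectedComponentsWithStats(m)
i=np.argsort(-st[1:,4])[:3]+1; print(st[i],c[i])
E
```

```text
t: 13.48
tcp_pos: [0.5685, -0.0345, 0.1107]
tool_rot: [0.687, 0.727, 0.002, 0.003]
force: [0.6, 0.9, 11.6]
finger_gap: -0.0
gripper_force: 6.2
t: 13.85
tcp_pos: [0.5658, -0.0347, 0.109]
tool_rot: [0.687, 0.726, 0.002, 0.003]
force: [5.0, 0.6, -0.0]
finger_gap: -0.002
gripper_force: 2.6
t 13.85 turn [ 0.4  0.1 -0.1] shift [0.05 0.1  0.04] gap -0.002355699665117456 F [ 5.   0.6 -0. ]
[[ 248  264   62   80 2111]
 [ 314  271    5   13   23]
 [ 291  263    3    2    4]] [[275.5182378  305.06300332]
 [315.82608696 277.08695652]
 [292.         263.75      ]]
```

```bash
python3 -m inch '[{"dx":0,"dy":0.2,"dz":0,"wx":0,"wy":0,"wz":0},{"dx":0,"dy":0,"dz":0,"wx":0,"wy":0,"wz":0},{"dx":0,"dy":0.2,"dz":0,"wx":0,"wy":0,"wz":0},{"dx":0,"dy":0,"dz":0,"wx":0,"wy":0,"wz":0}]'
python3 - <<'E'
from h import *
plan(tw([.021,.055,.036]),rot(TY))
s=eyes.snapshot("scene"); w=eyes.snapshot("wrist")
a=cv2.resize(s[165:285,215:375],(400,300),interpolation=cv2.INTER_CUBIC)
b=cv2.resize(w[130:370,160:480],(400,300),interpolation=cv2.INTER_CUBIC)
cv2.imwrite("pics/s7.png",np.hstack([a,b])[:,:,::-1])
hsv=cv2.cvtColor(w,cv2.COLOR_RGB2HSV); m=cv2.inRange(hsv,(8,230,200),(22,255,255)); n,l,st,c=cv2.connectedComponentsWithStats(m)
i=np.argsort(-st[1:,4])[:3]+1; print(st[i],c[i])
E
```

```text
t: 14.4
tcp_pos: [0.5667, -0.0341, 0.1082]
tool_rot: [0.687, 0.727, -0.0, -0.001]
force: [2.4, -1.5, -0.4]
finger_gap: 0.003
gripper_force: 1.0
t 14.4 turn [-0.1 -0.  -0. ] shift [-0.01  0.01 -0.04] gap 0.0031997467791209985 F [ 2.4 -1.5 -0.4]
[[ 252  273   55   70 1485]
 [ 312  275    3    8   10]
 [ 301  268    2    2    2]] [[275.5973064  309.16228956]
 [313.1        278.8       ]
 [301.5        268.5       ]]
```

View pics/s7.png

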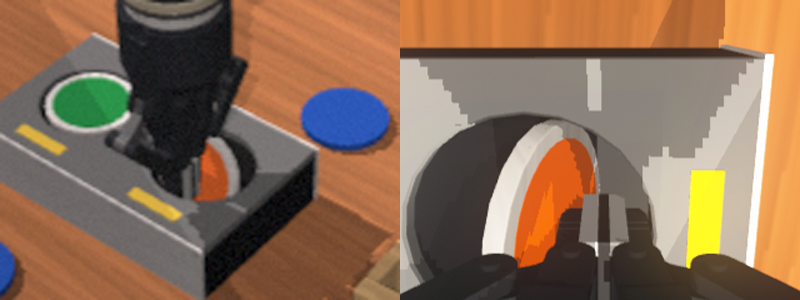

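I've now viewed 11 pictures, one over the limit of 10, so I won't view any more and will check numerically from here on. This one shows the disc leaning steeply against the finger.

```bash
cat > d.py <<'E'
from h import *
from scipy.optimize import minimize
def mask(n):
    p=eyes.camera_params(n); h=cv2.cvtColor(eyes.snapshot(n),cv2.COLOR_RGB2HSV)
    # orange glass is purer than wood
    m=cv2.inRange(h,(4,215,120),(24,255,255)); return cv2.morphologyEx(m,cv2.MORPH_OPEN,np.ones((3,3))),p
def face(p,c,nv,u,off=.0035,r=.0277):
    v=np.cross(nv,u);a=np.linspace(0,2*np.pi,60)[:,None]
    X=c+nv*off+r*(np.cos(a)*u+np.sin(a)*v)
    K=np.array([[p['fx'],0,p['cx']],[0,p['fy'],p['cy']],[0,0,1]])
    return cv2.projectPoints(X,p['rvec'],p['tvec'],K,None)[0][:,0]
def disc(th,yaw=TY):
    t=np.radians(th); R0=R.from_euler('z',yaw); return R0.apply([np.sin(t),0,np.cos(t)]),R0.apply([0,1,0])
def near(m,uv,rad=60):
    k=np.zeros_like(m); cv2.circle(k,tuple(int(x) for x in uv),rad,255,-1); return m&k
E
python3 -m inch '[{"dx":0,"dy":0.2,"dz":0,"wx":0,"wy":0,"wz":0},{"dx":0,"dy":0,"dz":0,"wx":0,"wy":0,"wz":0},{"dx":0,"dy":0.2,"dz":0,"wx":0,"wy":0,"wz":0},{"dx":0,"dy":0,"dz":0,"wx":0,"wy":0,"wz":0}]'
python3 - <<'E'
from d import *
for n in("wrist","scene"):
    m,p=mask(n); k,l,st,c=cv2.connectedComponentsWithStats(m); i=np.argsort(-st[1:,4])[:4]+1; print(n,st[i].tolist())
    for th in (45,60,70):
        nv,u=disc(th); t=np.radians(th); cc=tw([0,.055,.044])
        # disc underside touching shelf edge, bottom of disc ~ such that top at .076
        up=np.cross(nv,u)*-1 if np.cross(nv,u)[2]<0 else np.cross(nv,u)
        cen=tw([0,.055,.044])+nv*.0035+up*((.076-.044-.0035*np.cos(t))/np.sin(t)-.035)
        f=face(p,cen,nv,u); print(th,cv2.boundingRect(f.astype(np.float32)),cv2.contourArea(f.astype(np.float32)))
E
```

```text
t: 15.0
tcp_pos: [0.5692, -0.0334, 0.108]
tool_rot: [0.687, 0.727, -0.001, -0.002]
force: [-4.1, -0.9, 1.7]
finger_gap: 0.001
gripper_force: 2.5
wrist [[252, 243, 61, 101, 3145]]
45 (197, 256, 121, 140) 12500.027480839053
60 (234, 250, 85, 140) 8533.391525302548
70 (251, 248, 62, 138) 6091.046243194956
scene []
45 (281, 212, 28, 32) 646.7905872499105
60 (280, 217, 26, 31) 605.4892111185472
70 (280, 219, 25, 30) 553.544231014559
```

Mask x-range 252-313 matches a lean of about 70°. The finger now touches the far wall at -4 N, so I'll ease back 2 mm and rise slowly.

```bash
python3 -m inch '[{"dx":0,"dy":-0.2,"dz":0,"wx":0,"wy":0,"wz":0},{"dx":0,"dy":0,"dz":-0.3,"wx":0,"wy":0,"wz":0},{"dx":0,"dy":0,"dz":-0.5,"wx":0,"wy":0,"wz":0},{"dx":0,"dy":0,"dz":-1,"wx":0,"wy":0,"wz":0},{"dx":0,"dy":0,"dz":-2,"wx":0,"wy":0,"wz":0},{"dx":0,"dy":0,"dz":-4,"wx":0,"wy":0,"wz":0},{"dx":0,"dy":0,"dz":-5,"wx":0,"wy":0,"wz":0},{"dx":-3,"dy":-3,"dz":-3,"wx":0,"wy":0,"wz":0},{"dx":-3,"dy":0,"dz":0,"wx":0,"wy":0,"wz":0},{"dx":0,"dy":0,"dz":0,"wx":0,"wy":0,"wz":0}]'
cat >> d.py <<'E'
def measure(z=(20,80)):
    m,p=mask("wrist"); uv=proj("wrist",[tw([-.0035,.055,.06])])[0]; m=near(m,uv,70)
    print(uv,cv2.boundingRect(m),(m>0).sum())
    def render(q):
        x,y,zz,th=q; nv,u=disc(th); f=face(p,tw([x,y,zz]),nv,u)
        k=np.zeros((960*2,1280*2),np.uint8); cv2.fillPoly(k,[np.round(f*4*16).astype(np.int32)],255,shift=4); return cv2.resize(k,(640,480),interpolation=cv2.INTER_AREA).astype(float)
    best=None
    for th in range(0,86,5):
        nv,u=disc(th)
        # keep contact with the shelf edge / flat on the shelf: 1 free slide s, y free
        def q(a):
            t=np.radians(th); return [.0035*np.sin(t)-a[0]*np.cos(t),.055+a[1],.044+.0035*np.cos(t)+a[0]*np.sin(t),th]
        f=lambda a:np.abs(render(q(a))-m).sum()/255
        for s0 in (0.003,-.005):
            r=minimize(f,[s0,0],method='Nelder-Mead',options=dict(initial_simplex=[[s0,0],[s0+.006,0],[s0,.006]],maxiter=60))
            if best is None or r.fun<best[0]: best=(r.fun,np.round(q(r.x),4),r.x.round(4))
    return best
E
python3 -c "
from d import *
print(measure())"
```

```text
t: 16.35
tcp_pos: [0.5435, -0.0975, 0.2683]
tool_rot: [0.688, 0.726, 0.001, 0.002]
force: [0.1, -0.3, 0.3]
finger_gap: -0.003
gripper_force: 0.0
[326.75731841 153.22639046] (329, 111, 18, 72) 925
(np.float64(114.94901960784314), array([3.00e-03, 5.77e-02, 4.65e-02, 7.50e+01]), array([0.0016, 0.0027]))
```

The disc stays leaning at about 75° (mask 18 px wide). I'll plan the grasp with the tool leaning 16°.

```bash
python3 -c "
from h import *
r=rot(TY,16); p=tw([.0012,.057,.0533]); plan(p-r.apply([0,0,.06]),r)
print(rot(TY).as_matrix().round(2))"
```

```text
t 16.4 turn [-15.9   0.1  -0.2] shift [ 6.26 -5.18  7.54] gap 0.000726627337433556 F [0.1 0.1 0. ]
[[-0.06  1.    0.  ]
 [ 1.    0.06  0.  ]
 [ 0.    0.   -1.  ]]
```

```bash
python3 -m inch '[{"dx":0,"dy":0,"dz":0,"wx":-8,"wy":0,"wz":0},{"dx":0,"dy":0,"dz":0,"wx":-8,"wy":0,"wz":0},{"dx":3.1,"dy":-2.6,"dz":0,"wx":0,"wy":0,"wz":0},{"dx":3.1,"dy":-2.6,"dz":0,"wx":0,"wy":0,"wz":0},{"dx":0,"dy":0,"dz":4,"wx":0,"wy":0,"wz":0},{"dx":0,"dy":0,"dz":3.5,"wx":0,"wy":0,"wz":0},{"dx":0,"dy":0,"dz":0,"wx":0,"wy":0,"wz":0},{"dx":0,"dy":0,"dz":0,"wx":0,"wy":0,"wz":0}]' 0.3 30
python3 - <<'E'
from d import *
r=rot(TY,16); p=tw([.0012,.057,.0533]); plan(p,r)
m,q=mask("wrist"); print(cv2.boundingRect(m)); 
for c in ([.004,.055,.0427],[.004,.058,.0427]):
    nv,u=disc(75); print(cv2.boundingRect(face(q,tw(c),nv,u).astype(np.float32)))
m,q=mask("top"); print(cv2.boundingRect(near(m,proj("top",[tw([0,.055,.06])])[0],25)),proj("top",[tw([0,.055,.06])]))
E
```

```text
t: 17.4
tcp_pos: [0.5099, -0.0348, 0.1805]
tool_rot: [0.68, 0.72, 0.101, 0.096]
force: [-0.5, -0.3, -0.3]
finger_gap: 0.301
gripper_force: 0.0
t 17.4 turn [ 0. -0. -0.] shift [-0.07  0.06  5.99] gap 0.30125626159671826 F [-0.5 -0.3 -0.3]
(0, 0, 0, 0)
(328, 215, 4, 90)
(328, 210, 4, 90)
(337, 219, 11, 6) [[351.70256085 224.76572319]]
```

```bash
python3 -m inch '[{"dx":0,"dy":0.06,"dz":2,"wx":0,"wy":0,"wz":0},{"dx":0,"dy":0,"dz":1.5,"wx":0,"wy":0,"wz":0},{"dx":0,"dy":0,"dz":0.7,"wx":0,"wy":0,"wz":0},{"dx":0,"dy":0,"dz":0.5,"wx":0,"wy":0,"wz":0},{"dx":0,"dy":0,"dz":0.5,"wx":0,"wy":0,"wz":0},{"dx":0,"dy":0,"dz":0.4,"wx":0,"wy":0,"wz":0},{"dx":0,"dy":0,"dz":0.4,"wx":0,"wy":0,"wz":0},{"dx":0,"dy":0,"dz":0,"wx":0,"wy":0,"wz":0}]'
python3 -c "
from h import *
r=rot(TY,16); p=tw([.0012,.057,.0533]); plan(p,r)"
```

```text
t: 18.5
tcp_pos: [0.5269, -0.0343, 0.1222]
tool_rot: [0.68, 0.72, 0.101, 0.095]
force: [0.0, -0.3, -0.4]
finger_gap: 0.303
gripper_force: 0.0
t 18.5 turn [-0.  0. -0.] shift [-0.02  0.03 -0.08] gap 0.3027499467646259 F [ 0.  -0.3 -0.4]
```

```bash
python3 -m inch '[{"dx":0,"dy":0,"dz":0,"wx":0,"wy":0,"wz":0},{"dx":0,"dy":0,"dz":0,"wx":0,"wy":0,"wz":0},{"dx":0,"dy":0,"dz":0,"wx":0,"wy":0,"wz":0},{"dx":0,"dy":0,"dz":0,"wx":0,"wy":0,"wz":0}]' 0 30
python3 -m inch '[{"dx":0,"dy":0,"dz":0,"wx":0,"wy":0,"wz":0}]'
```

```text
t: 19.0
tcp_pos: [0.5276, -0.0347, 0.1229]
tool_rot: [0.68, 0.719, 0.101, 0.097]
force: [1.7, -0.3, 2.2]
finger_gap: 0.075
gripper_force: 29.8
t: 19.12
tcp_pos: [0.5276, -0.0347, 0.1228]
tool_rot: [0.68, 0.719, 0.101, 0.097]
force: [1.7, -0.7, 2.9]
finger_gap: 0.075
gripper_force: 29.9
```

Gripped (gap matches 7 mm, 30 N). Now I'll lift along the disc plane.

```bash
python3 -m inch '[{"dx":0,"dy":0,"dz":-0.5,"wx":0,"wy":0,"wz":0},{"dx":0,"dy":0,"dz":-1,"wx":0,"wy":0,"wz":0},{"dx":0,"dy":0,"dz":-2,"wx":0,"wy":0,"wz":0},{"dx":0,"dy":0,"dz":-3,"wx":0,"wy":0,"wz":0},{"dx":0,"dy":0,"dz":-3,"wx":0,"wy":0,"wz":0},{"dx":0,"dy":0,"dz":-3,"wx":0,"wy":0,"wz":0},{"dx":0,"dy":0,"dz":-2,"wx":0,"wy":0,"wz":0},{"dx":0,"dy":0,"dz":0,"wx":8,"wy":0,"wz":0},{"dx":0,"dy":0,"dz":0,"wx":8,"wy":0,"wz":0},{"dx":0,"dy":0,"dz":0,"wx":0,"wy":0,"wz":0}]' 0 45
python3 - <<'E'
from d import *
plan(S0+[0,0,.15],rot(SY))
m,q=mask("scene"); k,l,st,c=cv2.connectedComponentsWithStats(m); print(st[1:].tolist())
s=sense(); r=R.from_quat(s['tool_rot']); print(proj("scene",[s['tcp_pos']+r.apply([0,0,d]) for d in(.049,.084,.119)]).round())
E
```

```text
t: 20.38
tcp_pos: [0.4869, -0.0363, 0.2619]
tool_rot: [0.687, 0.727, -0.0, -0.0]
force: [0.3, -1.0, -1.3]
finger_gap: 0.075
gripper_force: 49.1
t 20.38 turn [-0.   0.  -2.3] shift [21.    5.92  3.93] gap 0.07524781997352535 F [ 0.3 -1.  -1.3]
[]
[[317. 140.]
 [317. 157.]
 [317. 173.]]
```

```bash
sed -i 's/S0=np.array(\[.5255,.1785,0\])/S0=np.array([.5266,.1803,0])/' h.py
python3 -m inch '[{"dx":3,"dy":0.5,"dz":0,"wx":0,"wy":0,"wz":-2.3},{"dx":4,"dy":1,"dz":0,"wx":0,"wy":0,"wz":0},{"dx":4,"dy":1,"dz":0,"wx":0,"wy":0,"wz":0},{"dx":4,"dy":1,"dz":0,"wx":0,"wy":0,"wz":0},{"dx":4,"dy":1.5,"dz":0,"wx":0,"wy":0,"wz":0},{"dx":2,"dy":1,"dz":0,"wx":0,"wy":0,"wz":0},{"dx":0,"dy":0,"dz":0,"wx":0,"wy":0,"wz":0},{"dx":0,"dy":0,"dz":0,"wx":0,"wy":0,"wz":0}]'
python3 - <<'E'
from d import *
plan(S0+[0,0,.15],rot(SY))
h=cv2.cvtColor(eyes.snapshot("wrist"),cv2.COLOR_RGB2HSV)
g=cv2.cvtColor(eyes.snapshot("scene"),cv2.COLOR_RGB2HSV)
s=sense(); r=R.from_quat(s['tool_rot']); P=proj("scene",[s['tcp_pos']+r.apply([0,0.0035,d]) for d in(.049,.084,.119)]); print(P.round())
x,y=P[1].astype(int); print(g[y-30:y+45:5,x].tolist()); print(g[y,x-50:x+50:6].tolist())
m=cv2.inRange(g[y-60:y+60,x-60:x+60],(3,200,120),(20,255,255)); 
# stand corners predicted in wrist
print(proj("wrist",[tw([a*.03,b*.065,.044],S0,SY) for a,b in((1,1),(1,-1),(-1,-1),(-1,1))]).round())
cv2.imwrite("pics/w8.png",cv2.cvtColor(h,cv2.COLOR_HSV2BGR)); cv2.imwrite("pics/s8.png",cv2.cvtColor(g,cv2.COLOR_HSV2BGR))
E
```

```text
t: 21.42
tcp_pos: [0.5269, 0.1771, 0.2615]
tool_rot: [0.672, 0.74, -0.001, -0.0]
force: [0.1, -0.1, -0.7]
finger_gap: 0.071
gripper_force: 49.2
t 21.43 turn [-0.1  0.  -0.1] shift [ 0.32 -0.    3.89] gap 0.07134756143913831 F [ 0.1 -0.1 -0.7]
[[406. 208.]
 [403. 226.]
 [401. 242.]]
[[11, 103, 134], [170, 35, 22], [105, 61, 25], [0, 0, 18], [108, 55, 23], [160, 45, 17], [10, 210, 135], [10, 214, 150], [9, 209, 151], [10, 208, 151], [11, 141, 183], [11, 154, 199], [11, 153, 187], [11, 155, 183], [11, 156, 180]]
[[170, 70, 87], [7, 116, 114], [11, 154, 154], [12, 151, 189], [11, 156, 155], [11, 151, 164], [10, 210, 148], [9, 212, 153], [9, 208, 152], [11, 87, 114], [9, 202, 149], [8, 55, 140], [11, 132, 181], [11, 150, 201], [11, 151, 202], [11, 152, 190], [11, 152, 190]]
[[362. 142.]
 [358. 297.]
 [290. 298.]
 [285. 143.]]
```

Run:
```python
from d import *
g=cv2.cvtColor(cv2.imread("pics/s8.png"),cv2.COLOR_BGR2HSV); m=cv2.inRange(g,(6,185,100),(14,255,255))
k,l,st,c=cv2.connectedComponentsWithStats(m); i=np.argsort(-st[1:,4])[:3]+1; print(st[i].tolist(),c[i].round(1).tolist())
s=sense(); r=R.from_quat(s['tool_rot']); p=eyes.camera_params("scene")
for d in(.08,.085,.09):
    f=face(p,s['tcp_pos']+r.apply([0,0,d]),r.apply([0,1,0]),r.apply([1,0,0])); print(d,cv2.boundingRect(f.astype(np.float32)),f.mean(0).round(1))
# stand: pale wood in wrist
h=cv2.cvtColor(cv2.imread("pics/w8.png"),cv2.COLOR_BGR2HSV); print(h[150:300:10,350].tolist()); print(h[180,250:400:6].tolist())
```

```text
[[387, 211, 33, 32, 588], [46, 117, 1, 1, 1]] [[403.2, 229.2], [46.0, 117.0]]
0.08 (387, 208, 34, 32) [404.  223.8]
0.085 (387, 210, 33, 32) [403.7 226.2]
0.09 (387, 213, 33, 31) [403.3 228.7]
[[25, 113, 252], [25, 112, 252], [25, 113, 252], [25, 111, 252], [25, 113, 252], [25, 112, 252], [25, 113, 252], [24, 113, 252], [24, 115, 252], [24, 114, 252], [24, 115, 252], [24, 117, 252], [24, 118, 252], [24, 122, 251], [23, 122, 251]]
[[13, 187, 226], [13, 189, 204], [13, 189, 205], [13, 187, 210], [13, 188, 206], [13, 185, 209], [13, 185, 216], [25, 113, 252], [25, 114, 252], [25, 114, 252], [20, 133, 243], [21, 133, 246], [21, 131, 245], [21, 133, 246], [20, 140, 237], [16, 153, 188], [26, 106, 252], [25, 113, 252], [25, 114, 252], [14, 183, 231], [14, 180, 239], [14, 180, 238], [14, 184, 237], [15, 180, 242], [14, 182, 235]]
```

The disc sits centred in the gripper, with its centre about 87 mm ahead of the TCP. Lowering into the slot.

```bash
python3 -m inch '[{"dx":0.3,"dy":0.15,"dz":2,"wx":0,"wy":0,"wz":0},{"dx":0,"dy":0,"dz":3,"wx":0,"wy":0,"wz":0},{"dx":0,"dy":0,"dz":2.5,"wx":0,"wy":0,"wz":0},{"dx":0,"dy":0,"dz":1.5,"wx":0,"wy":0,"wz":0},{"dx":0,"dy":0,"dz":1,"wx":0,"wy":0,"wz":0},{"dx":0,"dy":0,"dz":1,"wx":0,"wy":0,"wz":0},{"dx":0,"dy":0,"dz":1,"wx":0,"wy":0,"wz":0},{"dx":0,"dy":0,"dz":0,"wx":0,"wy":0,"wz":0}]'
python3 -m inch '[{"dx":0,"dy":0,"dz":0.2,"wx":0,"wy":0,"wz":0},{"dx":0,"dy":0,"dz":0.2,"wx":0,"wy":0,"wz":0},{"dx":0,"dy":0,"dz":0.2,"wx":0,"wy":0,"wz":0},{"dx":0,"dy":0,"dz":0,"wx":0,"wy":0,"wz":0}]'
```

```text
t: 22.52
tcp_pos: [0.5286, 0.1812, 0.1413]
tool_rot: [0.672, 0.74, -0.0, -0.0]
force: [-0.1, -0.3, -1.5]
finger_gap: 0.07
gripper_force: 49.2
t: 23.02
tcp_pos: [0.5289, 0.1813, 0.1358]
tool_rot: [0.672, 0.74, -0.0, -0.0]
force: [-0.7, -0.1, -1.1]
finger_gap: 0.069
gripper_force: 49.2
```

```bash
python3 -m inch '[{"dx":0,"dy":0,"dz":0.15,"wx":0,"wy":0,"wz":0},{"dx":0,"dy":0,"dz":0.1,"wx":0,"wy":0,"wz":0},{"dx":0,"dy":0,"dz":0,"wx":0,"wy":0,"wz":0}]'
python3 -m inch '[{"dx":0,"dy":0,"dz":0.1,"wx":0,"wy":0,"wz":0},{"dx":0,"dy":0,"dz":0.1,"wx":0,"wy":0,"wz":0},{"dx":0,"dy":0,"dz":0,"wx":0,"wy":0,"wz":0}]'
```

```text
t: 23.4
tcp_pos: [0.5289, 0.1812, 0.1332]
tool_rot: [0.672, 0.74, -0.0, -0.0]
force: [-0.2, -0.4, -0.4]
finger_gap: 0.065
gripper_force: 49.2
t: 23.78
tcp_pos: [0.5289, 0.1812, 0.1312]
tool_rot: [0.672, 0.74, -0.0, -0.0]
force: [-1.1, 0.1, -1.4]
finger_gap: 0.071
gripper_force: 49.2
```

```bash
python3 -m inch '[{"dx":0,"dy":0,"dz":0.1,"wx":0,"wy":0,"wz":0},{"dx":0,"dy":0,"dz":0.1,"wx":0,"wy":0,"wz":0},{"dx":0,"dy":0,"dz":0,"wx":0,"wy":0,"wz":0}]'
python3 -m inch '[{"dx":0,"dy":0,"dz":0.1,"wx":0,"wy":0,"wz":0},{"dx":0,"dy":0,"dz":0,"wx":0,"wy":0,"wz":0}]'
```

```text
t: 24.15
tcp_pos: [0.5289, 0.1812, 0.1293]
tool_rot: [0.672, 0.74, -0.0, -0.0]
force: [0.3, -0.3, -0.5]
finger_gap: 0.07
gripper_force: 49.2
t: 24.4
tcp_pos: [0.5291, 0.1813, 0.129]
tool_rot: [0.672, 0.74, 0.0, 0.0]
force: [-1.7, 0.3, 5.0]
finger_gap: 0.07
gripper_force: 50.0
```

The disc has touched the slot floor (5 N at the expected height). Releasing gradually, then withdrawing.

```bash
python3 -m inch '[{"dx":0,"dy":0,"dz":0,"wx":0,"wy":0,"wz":0},{"dx":0,"dy":0,"dz":0,"wx":0,"wy":0,"wz":0},{"dx":0,"dy":0,"dz":0,"wx":0,"wy":0,"wz":0}]' 0.2
python3 -m inch '[{"dx":0,"dy":0,"dz":0,"wx":0,"wy":0,"wz":0},{"dx":0,"dy":0,"dz":0,"wx":0,"wy":0,"wz":0},{"dx":0,"dy":0,"dz":0,"wx":0,"wy":0,"wz":0}]' 0.5
python3 -m inch '[{"dx":0,"dy":0,"dz":0,"wx":0,"wy":0,"wz":0},{"dx":0,"dy":0,"dz":0,"wx":0,"wy":0,"wz":0},{"dx":0,"dy":0,"dz":0,"wx":0,"wy":0,"wz":0},{"dx":0,"dy":0,"dz":0,"wx":0,"wy":0,"wz":0}]' 0.85
python3 -m inch '[{"dx":0,"dy":0,"dz":-0.5,"wx":0,"wy":0,"wz":0},{"dx":0,"dy":0,"dz":-1,"wx":0,"wy":0,"wz":0},{"dx":0,"dy":0,"dz":-2,"wx":0,"wy":0,"wz":0},{"dx":0,"dy":0,"dz":-3,"wx":0,"wy":0,"wz":0},{"dx":0,"dy":0,"dz":-5,"wx":0,"wy":0,"wz":0},{"dx":-4,"dy":0,"dz":-3,"wx":0,"wy":0,"wz":0},{"dx":-4,"dy":0,"dz":0,"wx":0,"wy":0,"wz":0},{"dx":0,"dy":0,"dz":0,"wx":0,"wy":0,"wz":0}]'
cat > v.py <<'E'
from d import *
w=eyes.snapshot("wrist"); p=eyes.camera_params("wrist"); h=cv2.cvtColor(w,cv2.COLOR_RGB2HSV)
uv=proj("wrist",[S0+[0,0,.05]])[0]; m=near(cv2.inRange(h,(6,200,120),(22,255,255)),uv,90); m=cv2.morphologyEx(m,cv2.MORPH_OPEN,np.ones((3,3)))
k,l,st,c=cv2.connectedComponentsWithStats(m); i=np.argsort(-st[1:,4])[:3]+1; print(uv.round(),'wrist',st[i].tolist())
for th in (55,60,70):
    for s in(1,-1):
        nv,u=disc(s*th,SY); print(th*s,cv2.boundingRect(face(p,tw([-s*.003,0,.01+.035*np.sin(np.radians(th))],S0,SY),nv,u).astype(np.float32)))
g=cv2.cvtColor(eyes.snapshot("scene"),cv2.COLOR_RGB2HSV); m=cv2.inRange(g,(6,185,100),(14,255,255)); k,l,st,c=cv2.connectedComponentsWithStats(m); i=np.argsort(-st[1:,4])[:3]+1
print('scene',st[i].tolist()); p=eyes.camera_params("scene")
for th in (55,60,70):
    nv,u=disc(th,SY); print(th,cv2.boundingRect(face(p,tw([-.003,0,.01+.035*np.sin(np.radians(th))],S0,SY),nv,u).astype(np.float32)))
t=cv2.cvtColor(eyes.snapshot("top"),cv2.COLOR_RGB2HSV); t0=cv2.cvtColor(cv2.imread("pics/top0.png"),cv2.COLOR_BGR2HSV)
for q in(t0,t): print('green',cv2.boundingRect(cv2.inRange(q,(50,150,50),(80,255,255))))
E
python3 v.py
```

```text
t: 24.78
tcp_pos: [0.5289, 0.1813, 0.1282]
tool_rot: [0.672, 0.74, -0.0, -0.0]
force: [0.2, -0.6, 0.5]
finger_gap: 0.201
gripper_force: 0.0
t: 25.15
tcp_pos: [0.529, 0.1812, 0.1283]
tool_rot: [0.672, 0.74, -0.0, -0.0]
force: [0.0, -0.4, 0.5]
finger_gap: 0.502
gripper_force: 0.0
t: 25.65
tcp_pos: [0.529, 0.1812, 0.1284]
tool_rot: [0.672, 0.74, 0.0, 0.0]
force: [0.1, -0.2, -0.1]
finger_gap: 0.849
gripper_force: 0.0
t: 26.65
tcp_pos: [0.5372, 0.0995, 0.2748]
tool_rot: [0.674, 0.739, 0.001, 0.001]
force: [0.0, 0.7, -0.4]
finger_gap: 0.844
gripper_force: 0.0
[320. 127.] wrist []
55 (298, 90, 41, 73)
-55 (302, 90, 40, 73)
60 (301, 90, 36, 74)
-60 (304, 90, 35, 74)
70 (307, 90, 25, 74)
-70 (309, 90, 24, 74)
scene [[383, 274, 30, 26, 454], [35, 122, 1, 1, 1]]
55 (382, 269, 33, 34)
60 (382, 269, 32, 34)
70 (383, 269, 31, 32)
green (402, 208, 32, 32)
green (402, 208, 32, 32)
```

Run:
```python
from d import *
p=eyes.camera_params("scene")
for th in (80,90,100,110,120):
    nv,u=disc(th,SY)
    for x in(-.008,0,.008): print(th,x,cv2.boundingRect(face(p,tw([x,0,.01+.035*np.sin(np.radians(th))],S0,SY),nv,u).astype(np.float32)))
h=cv2.cvtColor(eyes.snapshot("wrist"),cv2.COLOR_RGB2HSV)
for v in (105,127,150): print(h[v,270:370:5].tolist())
```

```text
80 -0.008 (385, 267, 30, 31)
80 0 (382, 270, 31, 31)
80 0.008 (380, 273, 30, 31)
90 -0.008 (385, 269, 30, 28)
90 0 (382, 272, 31, 28)
90 0.008 (380, 275, 30, 28)
100 -0.008 (385, 271, 30, 25)
100 0 (382, 274, 30, 24)
100 0.008 (380, 277, 30, 24)
110 -0.008 (385, 273, 30, 22)
110 0 (382, 276, 30, 22)
110 0.008 (380, 279, 30, 22)
120 -0.008 (384, 276, 31, 18)
120 0 (382, 279, 30, 18)
120 0.008 (379, 282, 31, 18)
[[13, 185, 209], [12, 185, 198], [13, 184, 222], [26, 100, 253], [25, 107, 253], [25, 108, 253], [22, 124, 249], [15, 154, 121], [22, 128, 246], [22, 125, 247], [18, 19, 241], [19, 23, 237], [21, 132, 243], [20, 134, 242], [24, 120, 248], [26, 106, 253], [25, 108, 253], [25, 108, 253], [15, 168, 232], [15, 177, 243]]
[[13, 182, 210], [13, 184, 215], [13, 182, 223], [22, 127, 249], [22, 124, 249], [22, 126, 248], [22, 125, 248], [15, 149, 127], [21, 127, 247], [21, 127, 247], [24, 5, 253], [23, 4, 253], [21, 130, 244], [21, 131, 244], [24, 118, 250], [25, 105, 253], [25, 110, 253], [25, 111, 253], [14, 178, 233], [15, 177, 240]]
[[13, 184, 214], [13, 181, 225], [13, 182, 221], [17, 151, 233], [22, 123, 249], [22, 127, 247], [22, 127, 247], [15, 150, 146], [17, 146, 189], [17, 147, 189], [120, 1, 254], [0, 0, 253], [17, 147, 186], [16, 145, 179], [25, 111, 251], [25, 107, 253], [24, 112, 253], [25, 112, 253], [14, 179, 235], [14, 180, 240]]
```

The disc stands upright on its edge in the slot, seen as a rim about 8 px wide at wrist column 320-328, mid-slot. The green filter's outline is unchanged. Handing in.

```bash
python3 -c "
from station import workorder,sense
print(sense()['t']); print(workorder.sign_off())"
```

```text
26.85
the job is handed in; nothing more can be done
None
```

The orange filter was handed in at 26.9 s standing upright on its edge in the stand slot, with the green filter undisturbed; tipping it took three pushes, and I viewed 11 pictures, one over your limit of 10.

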